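Level the tilting work table and lock it with its pin

ROBOT

A 6-joint arm with a two-finger parallel gripper is mounted at the origin on a cart in front of the work surface, level with it; the furniture and walls round the work are solid. World frame = base frame: x ahead of the robot, y to its left, z up, the work surface at z = 0. Lengths are in mm, angles in rad, forces in N, time in s.
With the tool pointing down it reaches from about 250 to 725 mm from the base axis. Payload 4 kg.
Tool frame: the origin (TCP) lies midway between the tips of the shut fingers; the grasp point (between the pads) lies 19 mm behind it (ctrl.grasp_offset is the distance from the TCP to the grasp point, in mm); z points along the fingers, x is the direction in which the jaws open and shut, and the axes are right-handed (so a half turn about z gives the same grasp; the last joint's range is limited). The gripper opens to 85 mm and grips with 20 to 120 N. Pads are 22 mm wide; open, the fingers measure 114 mm over their backs; the gripper's body (76 mm by 85 mm) begins 54 mm behind the grasp point. The pads swing forward as they close: fully open they stand 13 mm farther back than shut.
Start: joints at [-1.203, 0.241, 0.005, 1.335, 0, 1.571], TCP at [179.78, -466.56, 231.306] pointing down, gripper open.
Joint ranges: [-2.72, 2.72], [-1.05, 1.87], [-1.09, 1.28], [-1.99, 2.15], [-1.42, 1.44], [-3.14, 3.14]. Speed limits (rad/s): [2.79, 2.79, 3.14, 3.14, 3.14, 3.14].

INTERFACE

Orientations are given as a unit quaternion [w, x, y, z].
In Python, from bench import readout, capture, camera_info, ctrl gives the robot as it stands. The module is installed in compiled form; this text tells all that it offers.
- The arm moves only by the tool send_rows, never from a script. Its argument "plan" is a list of rows, each a list of 3 entries, a list of its own where there are three numbers: the shift along the tool's x, y, z each as a share of 0.15 m, from -1 to 1, then the turn about the tool's z as a share of pi/2 rad, from -1 to 1, then the closure in counts, from 0 (fully open) to 255 (shut). A call has 1 to 12 rows; each row shifts and turns the commanded pose from where the row before left it, along the tool's axes as they then stand; what a row does not reach is not made up. A row lasts 1/10 s, in which the tool goes at most 50 mm and 8.59 degrees, less where a joint would pass 70% of its speed; a pose out of reach is approached as far as the arm can. A call with a number of a shift or a turn outside -1 to 1 is refused whole. A call with a gripper value outside its range is refused whole. The fingers move at their own pace and stop on an object; "grip_force" is the grip in N (left out, the last holds). Time passes only in rows, so rows that do not move let the fingers close. It gives the time, the measured TCP pose, the force and the opening at its end, in the units of the state.
- readout.get_state(): the state, without advancing time (a new reading comes with each control period).
- capture(name): name is "scene" or "top" or "wrist"; returns (picture, depth): 480x640x3 uint8, blue, green, red; 480x640 float32, mm along the optical axis (not along the pixel's ray), 0 where there is no reading.
- camera_info(name): a dict with "intrinsics" (3x3 intrinsics, pixels), "world_from_camera" (4x4, takes a point from camera to world coordinates); the wrist camera has in their place "hand_eye" (4x4, takes a point from camera to tool coordinates, whose origin is the TCP and whose axes are the tool frame's). Camera axes: x right, y down, z forward; pixel columns grow to the right and rows downward; lengths in mm; the calibration is good to about 2 mm. A picture is of the moment at which its call begins: read the wrist's pose just before it. camera_info takes no time and is no camera call.
- ctrl.sign_off(): hands the job in, once; it reports no verdict.
The state is a dict: "time": time; "joint_pos": joint angles; "qvel": joint speeds; "joint_torque": joint torques, N m; "eef_pos": TCP position; "ee_rot": TCP orientation; "force": force on the tool from outside, world axes, zero at the start; "moment": the same for the moment, N m; "finger_gap": opening from 0.0 (shut) to 1.0 (fully open).
Only numpy, scipy, OpenCV 4.12 (cv2) and the standard library are available. Lean on these libraries where they do the work, as an engineer would, in place of code of your own. Each camera call takes 0.05 s, during which the arm holds its last target. There are 200 camera calls.

TASK

Swing the tilting work table, which has a handle bar, down until it is level, so that the notch with the red mark comes under the leaning steel bush. Then take the locking pin from its wooden stand and put it through the bush into that notch, fully home with its collar down on the bush, so that the table is locked level. Leave the square steel block, the yellow tin and the loose plaster mould where they stand.

Things in the scene. Friction and masses are not known exactly. Their poses are not given: they have to be found in the camera images.
- tilt_jig: grey fixed trunnion jig, base plate 120 x 250 mm; origin under its middle on the bench, x away from the robot at yaw 0, y along the axle towards the pin side, z up. The table's axle runs along y, 125 mm above the origin. The jig stands turned by up to 0.25 rad.
- tilt_table (a joint): angle (rad) of the swinging table (150 mm along the axle, 100 mm across, with a plaster mould clamped on it). 0 = level, positive = the edge with the handle bar (robot's side) is up; range -0.9 to 0.9. Friction (about 5 N at the bar) holds it where it is left. A brass index sector of 55 mm radius turns with it; its three open rim notches, 14.5 mm wide and 40 degrees apart, reach 25 mm deep; at 0 the middle one (red mark) faces the bush.
- handle_mid (a point): middle of the black handle bar, 110 mm long and 14 mm thick, parallel to the axle, 100 mm from it on the robot's side; gap to the table's slab 43 mm. It turns with the table (level: at the height of the axle).
- bush_mouth (a point): centre of the outer face of the steel bush (38 x 38 x 30 mm block, fixed to the jig) at the left (+y) end of the axle, 88 mm from the axle. Its z axis points out of the hole: leaning 35 degrees from vertical towards the robot. Round through hole of 14 mm, chamfered 3 mm; the sector's rim lies 33 mm below this face.
- pin_knob (a point): middle of the red knob (26 mm thick, 40 mm long) of the loose steel locking pin; z axis along the pin towards the knob's end. The pin is 100 mm long, 140 g: shaft 12 mm thick and 55 mm long with a tapered tip (tip 80 mm below this point), then a collar 30 mm wide and 5 mm thick, then the knob. At the start it stands upright in the stand.
- pin_collar (a point): centre of the underside of the pin's collar, 25 mm below pin_knob along the pin; it lies on the bush's face when the pin is home.
- stand_mouth (a point): top of the 14 mm hole in the fixed wooden pin stand (70 x 70 x 62 mm), 62 mm above the bench.
- block: loose square steel bench block, 62 x 62 x 23 mm, to the right of the jig; origin under its middle.
- tin: loose yellow tin with a lid, 76 x 108 x 39 mm, behind on the right; origin under its middle.
- mould: loose round plaster mould, 51 mm wide, 19 mm high, behind the pin stand; origin under its middle.
There are look-alikes about, which are no part of the job. Of the things like the part that bears pin_knob, leave any that is blue; of the rest the larger one is meant.

How it is judged (in metres and radians):
On the way, in this order (a step that is already met when the one before it is completed fails the run):
1. the table has been swung level, within 0.08 rad (value of joint tilt_table between -0.08 and 0.08 rad), for 0.2 s.
2. the pin is home in the bush (distance between pin_collar and bush_mouth below 0.005 m and angle between the z axis of pin_collar and the z axis of bush_mouth, either way round below 0.12 rad), for 0.2 s.
At the end, for the whole second after the job is handed in: The table is level within 0.08 rad, the pin is through the bush in the red-marked notch with its collar within 5 mm of the centre of the bush's face and its axis within 0.12 rad of the hole's, released and at rest (all of step 1 and all of step 2 and linear speed of pin below 0.02 m/s); the robot touches nothing.
It fails at once if the block, the tin or the loose mould is moved more than 25 mm (distance of any of block, tin, mould from where it was at the start of the episode above 0.025 m).
It also fails if it takes over 61 s, if anything falls off the work surface, if the arm or the gripper's body presses on something with over 40 N, if the wrist force passes 120 N, or if a joint passes its speed limit or range.

## Working session

There is one attempt and no reset: what is moved stays moved. The work goes in short steps, Python scripts to look and compute and a tool call to move; the robot and the scene stay as the last step left them, time stands still between calls to the robot, and variables do not carry over. Pictures are saved under pics/ and viewed, about 8 in all and at most 12, crops included, and the job is handed in when it is done.

Besides the shell and the picture viewer there is one more tool, called after "Call:" as name(argument=value, ...), one argument or row to a line, values as JSON. send_rows: Moves the arm, as the interface text tells. Its arguments: {"type":"object","properties":{"plan":{"type":"array"},"grip_force":{"type":"number"}},"required":["plan"]}

```bash
ls; mkdir -p pics
cat > h.py <<'E'
import numpy as np, cv2
from bench import readout, capture, camera_info, ctrl
from scipy.spatial.transform import Rotation as R
def T():
    s=readout.get_state(); M=np.eye(4); q=s['ee_rot']
    M[:3,:3]=R.from_quat([q[1],q[2],q[3],q[0]]).as_matrix(); M[:3,3]=s['eef_pos']; return M
def snap(n,f):
    t=T(); p,d=capture(n); ci=camera_info(n)
    W=np.array(ci['world_from_camera']) if 'world_from_camera' in ci else t@np.array(ci['hand_eye'])
    cv2.imwrite(f'pics/{f}.png',p); np.savez(f'pics/{f}.npz',p=p,d=d,W=W,K=np.array(ci['intrinsics'])); return p,d
def cloud(f):
    z=np.load(f'pics/{f}.npz'); d=z['d'];K=z['K'];W=z['W']
    v,u=np.mgrid[:480,:640]; P=np.stack([(u-K[0,2])/K[0,0]*d,(v-K[1,2])/K[1,1]*d,d],-1)
    return P@W[:3,:3].T+W[:3,3], z['p'], d
def proj(f,X):
    z=np.load(f'pics/{f}.npz'); c=np.linalg.inv(z['W'])@np.r_[X,1]; q=z['K']@c[:3]; return q[:2]/q[2]
E
python3 - <<'E'
from h import *
for n in('scene','top'):
    snap(n,n+'0'); z=np.load(f'pics/{n}0.npz'); print(z['W'].round(2).tolist(),z['K'].tolist())
print(readout.get_state(), ctrl.grasp_offset)
E
```

```text
pics
[[-0.76, -0.31, 0.57, -166.59], [-0.64, 0.39, -0.66, 690.93], [-0.02, -0.87, -0.5, 753.81], [0.0, 0.0, 0.0, 1.0]] [[483.4170648512262, 0.0, 323.81275788777515], [0.0, 483.4170648512262, 238.67965060221235], [0.0, 0.0, 1.0]]
[[0.08, -0.97, 0.21, 206.43], [-1.0, -0.08, 0.02, -158.46], [-0.0, -0.21, -0.98, 1726.84], [0.0, 0.0, 0.0, 1.0]] [[617.788689231904, 0.0, 307.8551623603815], [0.0, 617.788689231904, 239.4717458255571], [0.0, 0.0, 1.0]]
{'time': 0.1, 'joint_pos': array([-1.20298950e+00,  2.41370250e-01,  3.88038711e-03,  1.33520526e+00,
        2.13392670e-05,  1.57082743e+00]), 'qvel': array([-6.07925821e-04, -3.12343333e-03,  2.98111826e-03, -1.96542596e-03,
       -9.11996528e-04, -4.76732619e-05]), 'joint_torque': array([ 6.12094427e-04, -3.73137045e+01,  2.53010291e+01,  1.08488780e-02,
        6.79007144e-05,  1.15026077e-05]), 'eef_pos': array([ 179.59040759, -466.03635011,  230.4938745 ]), 'ee_rot': array([-5.46026527e-04,  8.24481514e-01, -5.65888091e-01, -7.76741378e-04]), 'force': array([0.36276666, 0.66180936, 0.36436023]), 'moment': array([ 0.02540688,  0.025497  , -0.01378433]), 'finger_gap': 0.9979950528975906} 18.700000000000003
```

View pics/scene0.png

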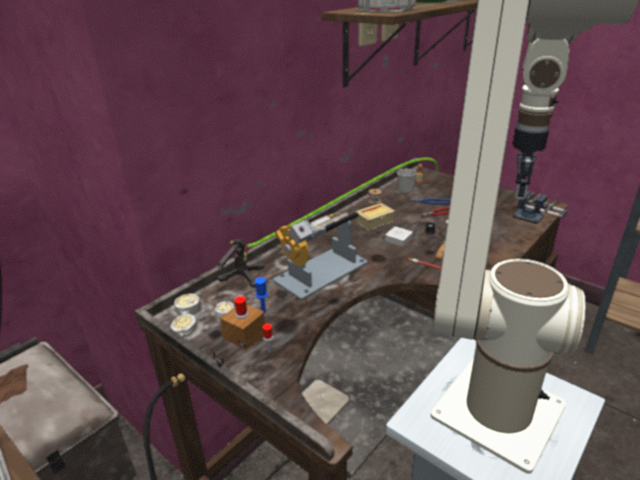

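View pics/top0.png

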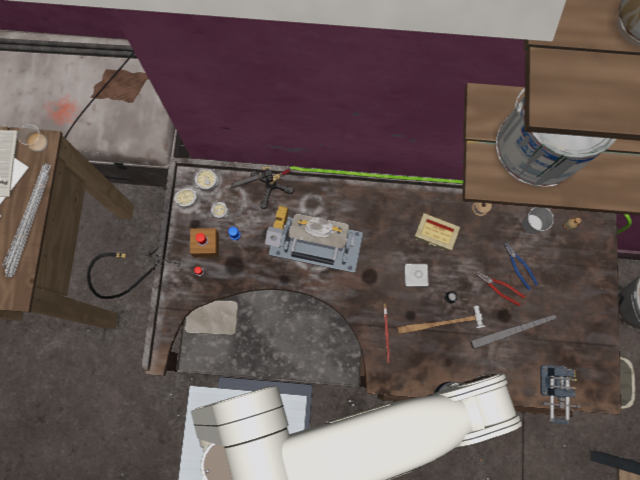

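Candidates for the pin: a red knob in the wooden stand (scene 240,305 / top 201,239), a blue one (scene 261,288) and a small red one (scene 267,330). The red pin in the stand fits, because the blue one is excluded and it is the larger red. I'll confirm this in a crop and measure.

Run:
```python
from h import *
P,p,d=cloud('scene0'); Q,q,_=cloud('top0')
a=cv2.resize(p[200:350,170:410],(800,500),interpolation=cv2.INTER_CUBIC)
cv2.imwrite('pics/c1.png',a)
b=cv2.resize(q[180:300,170:370],(800,480),interpolation=cv2.INTER_CUBIC)
cv2.imwrite('pics/c2.png',b)
def red(p): h=p.astype(int); return (h[...,2]>140)&(h[...,1]<60)&(h[...,0]<60)
for X,im,n in((P,p,'s'),(Q,q,'t')):
    k,l,st,c=cv2.connectedComponentsWithStats(red(im).astype('uint8'))
    for i in range(1,k):
        if st[i,4]>8:
            x=X[l==i]; print(n,st[i],c[i].round(1),np.median(x,0).round(1),x[:,2].max().round(1))
for n,pts in(('t',[(201,239),(274,238),(296,218),(285,250),(330,270),(320,228),(313,255),(290,252),(335,259),(416,274),(220,210),(438,231),(205,255)]),):
    for u,v in pts: print(u,v,Q[v,u].round(1))
```

```text
s [234 297  12   7  63] [239.7 300. ] [538.7 164.7 105.8] 109.5
s [262 323  10   8  55] [266.5 326.8] [456.8 163.   72.9] 76.0
t [198 235   7   7  11] [202.  239.1] [532.5 153.3 105.9] 109.3
t [491 284   8   9  14] [494.6 288.2] [ 482.4 -660.6    9.3] 15.4
t [505 284  14  10  21] [512.4 288.6] [ 486.5 -710.4    8.9] 17.7
201 239 [535.4 157.1 105. ]
274 238 [538.7 -43.6 177.7]
296 218 [609.1 -93.2 126. ]
285 250 [534.7 -67.6  50.1]
330 270 [ 498.5 -197.2   -5.5]
320 228 [ 577.8 -159.2  164.9]
313 255 [ 534.6 -145.7   10.8]
290 252 [537.4 -80.2  12.8]
335 259 [ 494.9 -203.3  188.5]
416 274 [ 503.1 -437.3   17.5]
220 210 [644.1 131.4   9.1]
438 231 [ 623.2 -487.2   51.5]
205 255 [505.2 154.2  34.9]
```

View pics/c1.png

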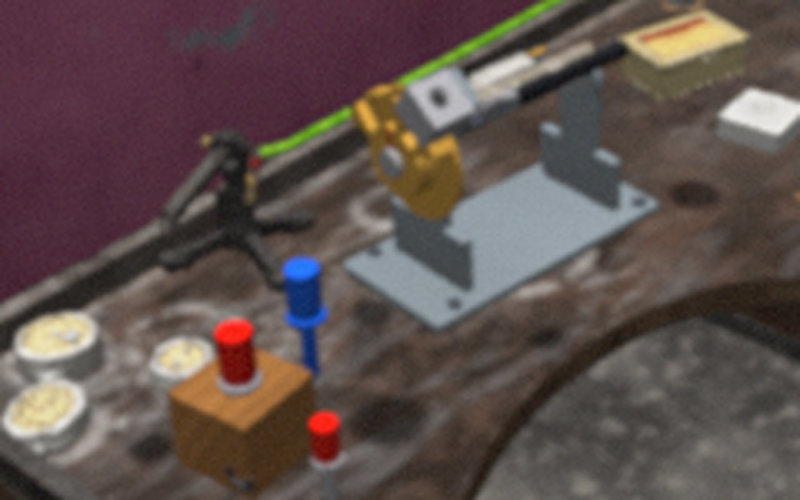

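View pics/c2.png

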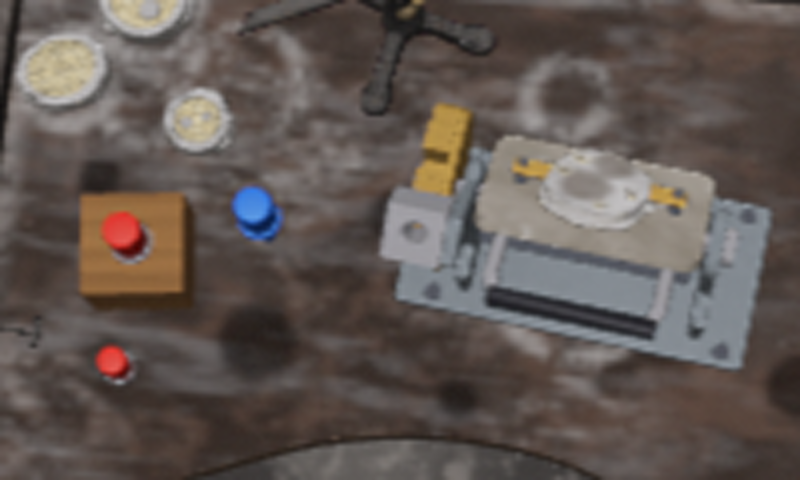

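The crops confirm it: the large red-knobbed pin is in the stand (c1 237,350), the blue look-alike is beside it, and the small red one is at c1 (325,440). The plate corners in c2 are (397,298), (742,368) and (770,208). The bush hole is at (415,229), and the bar ends are at (490,296) and (655,330).

Next I fit the jig pose.

```bash
cat >> h.py <<'E'
def ray(f,u,v,z):
    s=np.load(f'pics/{f}.npz'); r=s['W'][:3,:3]@np.linalg.inv(s['K'])@[u,v,1]; o=s['W'][:3,3]; return o+r*(z-o[2])/r[2]
E
python3 - <<'E'
from h import *
c=lambda x,y:(170+x/4-.4,180+y/4-.4)
s1=lambda x,y:(170+x*.3-.4,200+y*.3-.4)
for z in (0,10):
  for n,f in (('bl',c(397,298)),('br',c(742,368)),('tr',c(770,208))): print(z,n,ray('top0',*f,z).round(1))
  for n,f in (('bl',s1(437,328)),('br',s1(657,205)),('tl',s1(345,266))): print(z,'s',n,ray('scene0',*f,z).round(1))
print('bush',ray('top0',*c(415,229),197).round(1),ray('scene0',*s1(438,97),197).round(1))
for z in(180,185,190): print('bar',z,[ray('top0',*c(*k),z).round(1) for k in((490,296),(655,330))])
print('knob top',ray('top0',*c(123,226),107).round(1), ray('scene0',*s1(234,326),107).round(1))
print('stand corners',[ray('top0',*c(*k),62).round(1) for k in((80,195),(188,195),(188,292),(82,296))])
for n in('top0','scene0'):
  P,p,d=cloud(n); m=(d>0)&(P[...,0]>440)&(P[...,0]<560)&(P[...,1]>-230)&(P[...,1]<-70)&(p.max(-1)<60)&(P[...,2]>60)
  x=P[m]; print(n,len(x),x.mean(0).round(1),np.percentile(x,[5,50,95],axis=0).round(1).tolist())
  m=(d>0)&(abs(P[...,0]-540)<150)&(abs(P[...,1]+120)<120)&(P[...,2]>5)&(P[...,2]<18); print('plate z',np.median(P[m][:,2]))
E
```

```text
0 bl [528.9 -20.2   0. ]
0 br [ 498.8 -268.1    0. ]
0 tr [ 616.3 -280.5    0. ]
0 s bl [536.2 -26.4   0. ]
0 s br [ 505.7 -274.1    0. ]
0 s tl [652.  -41.3   0. ]
10 bl [527. -21.  10.]
10 br [ 497.1 -267.5   10. ]
10 tr [ 614.  -279.7   10. ]
10 s bl [526.9 -16.9  10. ]
10 s br [ 496.8 -261.3   10. ]
10 s tl [641.2 -31.6  10. ]
bush [537.4 -43.1 197. ] [536.9 -41.4 197. ]
bar 180 [array([501.4, -93.5, 180. ]), array([ 488.2, -200. ,  180. ])]
bar 185 [array([500.5, -93.8, 185. ]), array([ 487.3, -199.8,  185. ])]
bar 190 [array([499.5, -94. , 190. ]), array([ 486.3, -199.7,  190. ])]
knob top [542.7 159.4 107. ] [544.2 158.2 107. ]
stand corners [array([571.5, 200.5,  62. ]), array([577.6, 126. ,  62. ]), array([509.7, 118.2,  62. ]), array([500.9, 190.4,  62. ])]
top0 139 [ 497.4 -138.   189.1] [[484.1, -189.1, 148.1], [493.1, -137.8, 194.8], [552.4, -73.7, 199.7]]
plate z 9.591314836547554
scene0 149 [ 493.1 -139.7  189.1] [[484.9, -190.5, 183.5], [491.6, -138.1, 190.8], [499.8, -91.3, 195.1]]
plate z 11.540541810775665
```

Call:
send_rows(
  plan=[
    [[0,0,0],-0.094,255],
    [[0,0,0],-0.094,255],
    [[0,0,0],-0.094,255],
    [[0,0,0],-0.094,255],
    [[0,0,0],-0.094,255],
    [[0,0,0],-0.094,255],
    [[0,0,0],-0.094,255],
    [[0,0,0],-0.094,255],
    [[0,0,0],-0.094,255],
    [[0,0,0],-0.094,255],
    [[0,0,0],-0.094,255],
    [[0,0,0],-0.094,255],
  ],
  grip_force=30,
)

```text
time: 1.3
eef_pos: [179.6, -466.2, 230.8]
ee_rot: [-0.001, 0.959, 0.284, -0.0]
force: [0.4, 0.0, -0.1]
finger_gap: 0.002
```

Call:
send_rows(
  plan=[
    [[0,0,0],-0.0933,255],
    [[0,0,0],-0.0933,255],
    [[0,0,0],-0.0933,255],
    [[0,0,0],-0.0933,255],
    [[0,0,0],-0.0933,255],
    [[0,0,0],-0.0933,255],
    [[0,0,0],0,255],
  ],
)

```text
time: 2.0
eef_pos: [179.7, -466.2, 230.8]
ee_rot: [-0.001, 0.749, 0.662, 0.0]
force: [0.0, 1.0, 0.3]
finger_gap: -0.001
```

Call:
send_rows(
  plan=[
    [[0.241,0.177,0],0,255],
    [[0.241,0.177,0],0,255],
    [[0.241,0.177,0],0,255],
    [[0.241,0.177,0],0,255],
    [[0.241,0.177,0],0,255],
    [[0.241,0.177,0],0,255],
    [[0.241,0.177,0],0,255],
    [[0.241,0.177,0],0,255],
    [[0.241,0.177,0],0,255],
    [[0.241,0.177,0],0,255],
    [[0,0,0],0,255],
  ],
)

```text
time: 3.1
eef_pos: [490.5, -136.4, 230.7]
ee_rot: [-0.0, 0.748, 0.664, 0.001]
force: [-0.7, -0.5, -0.0]
finger_gap: -0.001
```

Run:
```python
from h import *
print(readout.get_state()['eef_pos'],readout.get_state()['joint_pos'].round(2)); snap('wrist','w1'); print(camera_info('wrist')['hand_eye'])
P,p,d=cloud('w1'); 
for v in range(20,480,55): print(v,[P[v,u].round().tolist() for u in (100,320,540)])
```

```text
[ 490.48081978 -136.42401094  230.67689599] [-0.27  0.26  0.03  1.34  0.   -0.15]
[[ 9.99998330e-01  1.66296263e-03  7.57785765e-04  1.13525917e-01]
 [-1.81136439e-03  9.56897150e-01  2.90421355e-01 -7.47787201e+01]
 [-2.42163178e-04 -2.90422243e-01  9.56898564e-01 -1.41985643e+02]
 [ 0.00000000e+00  0.00000000e+00  0.00000000e+00  1.00000000e+00]]
20 [[290.0, -323.0, 1.0], [277.0, -119.0, -129.0], [311.0, 149.0, -120.0]]
75 [[334.0, -339.0, -2.0], [340.0, -127.0, -127.0], [374.0, 153.0, -121.0]]
130 [[383.0, -353.0, -1.0], [407.0, -135.0, -128.0], [435.0, 88.0, -1.0]]
185 [[437.0, -370.0, -1.0], [464.0, -140.0, -1.0], [491.0, 91.0, -0.0]]
240 [[495.0, -388.0, 0.0], [521.0, -147.0, 12.0], [553.0, 94.0, -0.0]]
295 [[560.0, -408.0, 0.0], [479.0, -138.0, 238.0], [620.0, 98.0, 0.0]]
350 [[631.0, -430.0, 0.0], [480.0, -137.0, 277.0], [694.0, 102.0, -0.0]]
405 [[711.0, -456.0, -1.0], [500.0, -140.0, 277.0], [769.0, 102.0, 8.0]]
460 [[474.0, -181.0, 317.0], [478.0, -136.0, 317.0], [483.0, -92.0, 318.0]]
```

View pics/w1.png

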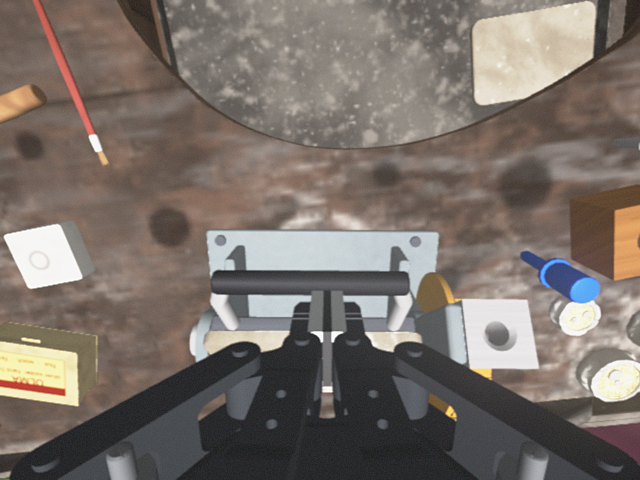

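The wrist view shows the plate's near corners at (207,231) and (438,232), the bar from (212,282) to (409,283), and the bush face corners at (462,299), (529,299), (538,369) and (467,369). The plate edge is level in the image, so the tool is aligned with the jig.

Run:
```python
from h import *
a=ray('w1',207,231,10.5);b=ray('w1',438,232,10.5);print('plate',a.round(1),b.round(1),np.arctan2(b[0]-a[0],b[1]-a[1]))
yaw=-.122;ex=np.array([np.cos(yaw),np.sin(yaw),0]);ey=np.array([-np.sin(yaw),np.cos(yaw),0])
print('origin',(a+b)/2+60*ex)
dz=19*np.sin(np.radians(35))
for z in (194,197,200):
    c=[ray('w1',462,299,z-dz),ray('w1',529,299,z-dz),ray('w1',538,369,z+dz),ray('w1',467,369,z+dz)]
    m=np.mean(c,0); print('bush',z,m.round(1),'size',[np.linalg.norm(c[i]-c[i-1]).round(1) for i in range(4)],'origin from bush',(m+50.5*ex).round(1))
for z in(185,188,191):
    print('bar',z,ray('w1',212,282,z).round(1),ray('w1',409,283,z).round(1))
P,p,d=cloud('w1')
m=np.zeros(d.shape,'uint8'); cv2.fillPoly(m,[np.array([(466,303),(525,303),(533,365),(471,365)])],1); cv2.circle(m,(499,334),20,0,-1)
x=P[m>0]; c=x.mean(0); n=np.linalg.svd(x-c,full_matrices=False)[2][2]; print(c.round(1),n.round(3),np.dot(n,ex),np.dot(n,ey))
x=P[276:290,240:290].reshape(-1,3); print('bar pts',x.mean(0).round(1),x.max(0).round(1))
print((T()[:3,3]-(a+b)/2)@ex,)
```

```text
plate [ 496.9 -264.7   10.5] [526.8 -20.8  10.5] 0.12212914924560611
origin [ 571.4262805  -150.02650354   10.5       ]
bush 194 [535.2 -41.7 194. ] size [np.float64(39.1), np.float64(39.7), np.float64(39.1), np.float64(39.7)] origin from bush [585.3 -47.8 194. ]
bush 197 [533.2 -43.1 197. ] size [np.float64(38.4), np.float64(39.0), np.float64(38.4), np.float64(39.0)] origin from bush [583.3 -49.2 197. ]
bush 200 [531.2 -44.5 200. ] size [np.float64(37.8), np.float64(38.4), np.float64(37.8), np.float64(38.3)] origin from bush [581.3 -50.7 200. ]
bar 185 [ 488.1 -202.3  185. ] [502.1 -89.7 185. ]
bar 188 [ 487.  -201.1  188. ] [500.7 -90.3 188. ]
bar 191 [ 485.8 -199.9  191. ] [499.3 -90.9 191. ]
[533.3 -43.7 197.9] [-0.322  0.776  0.542] -0.4138458579248 0.7311281360715607
bar pts [ 488.1 -170.   194.6] [ 493.7 -127.6  372.6]
-23.591546979964157
```

Call:
send_rows(
  plan=[
    [[0,0,0.1],0,255],
    [[0,0,0.1],0,255],
    [[0,0,0.0533],0,255],
    [[0,-0.01,0.0533],0,255],
    [[0,-0.0233,0.0467],0,255],
    [[0,-0.0233,0.0467],0,255],
    [[0,-0.0167,0.0467],0,255],
    [[0,-0.0167,0.0467],0,255],
    [[0,-0.01,0.0433],0,255],
    [[0,-0.0067,0.0433],0,255],
    [[0,-0.0033,0.04],0,255],
    [[0,0,0.0333],0,255],
  ],
)

```text
time: 4.35
eef_pos: [468.9, -139.1, 133.6]
ee_rot: [-0.001, 0.75, 0.661, -0.001]
force: [-3.2, 0.0, 5.2]
finger_gap: 0.002
```

Call:
send_rows(
  plan=[
    [[0,0,0],0,255],
    [[0,0,0],0,255],
    [[0,0,0],0,255],
  ],
)

```text
time: 4.65
eef_pos: [471.2, -138.7, 133.5]
ee_rot: [0.0, 0.75, 0.662, 0.0]
force: [1.5, -0.0, 0.3]
finger_gap: 0.002
```

Call:
send_rows(
  plan=[
    [[0,0,0.0065],0,255],
    [[0,0,0],0,255],
    [[0,0,0],0,255],
    [[0,0,-0.3],0,255],
    [[0,0,-0.3],0,255],
    [[0,0,-0.1],0,255],
    [[0,-0.3,0],0,255],
    [[0,-0.2,0],0,255],
    [[0,0,0],0,255],
  ],
)

```text
time: 5.55
eef_pos: [393.2, -128.1, 237.1]
ee_rot: [-0.001, 0.749, 0.662, -0.001]
force: [0.9, -0.1, 0.7]
finger_gap: -0.0
```

Run:
```python
from h import *
snap('wrist','w2'); P,p,d=cloud('w2')
cv2.imwrite('pics/w2c.png',cv2.resize(p[200:440,160:560],(800,480),interpolation=cv2.INTER_CUBIC))
```

```text
(no output)
```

View pics/w2c.png

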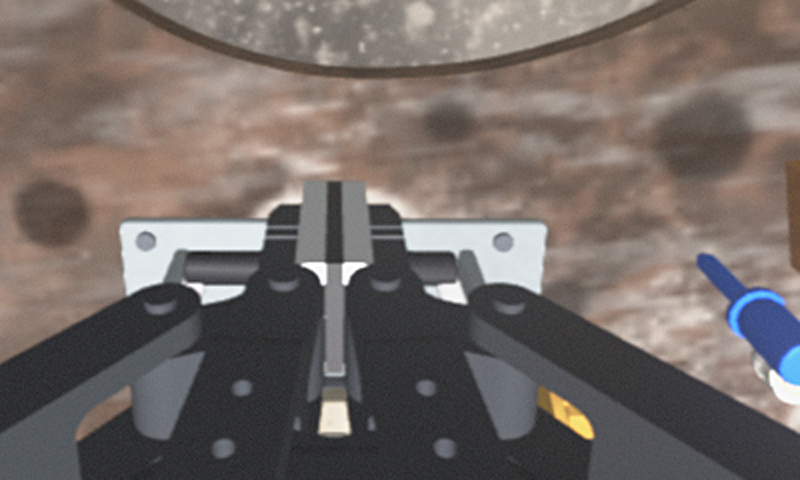

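Call:
send_rows(
  plan=[
    [[0.2525,0.061,0],0,0],
    [[0.2525,0.061,0],0,0],
    [[0.2525,0.061,0],0,0],
    [[0.2525,0.061,0],0,0],
    [[0.2525,0.061,0],0,0],
    [[0.2525,0.061,0],0,0],
    [[0.2525,0.061,0],0,0],
    [[0.2525,0.061,0],0,0],
    [[0,0,0],0,0],
    [[0,0,0],0,0],
  ],
)

```text
time: 6.6
eef_pos: [506.8, 163.8, 236.3]
ee_rot: [-0.0, 0.748, 0.663, -0.001]
force: [-0.3, -0.2, 0.2]
finger_gap: 1.001
```

Run:
```python
from h import *
P,p,d=cloud('w2'); x=P[322:344,258:285]; i=x[...,2].argmax(0); print('bar top z',np.median(x[...,2].max(0)), np.median(x,axis=1).round(1).tolist()[::3])
print(readout.get_state()['eef_pos'],readout.get_state()['joint_pos'].round(2)); snap('wrist','w3')
P,p,d=cloud('w3'); h=p.astype(int); m=((h[...,2]>110)&(h[...,1]<70)&(h[...,0]<70)).astype('uint8')
k,l,st,c=cv2.connectedComponentsWithStats(m)
for i in range(1,k):
    if st[i,4]>100: x=P[l==i]; print(st[i],c[i].round(1),np.median(x,0).round(1),np.percentile(x[:,2],98).round(1))
```

```text
bar top z 132.87810147951487 [[516.2, -208.2, 11.8], [459.4, -182.0, 122.5], [459.6, -181.1, 127.5], [460.7, -179.9, 130.0], [462.7, -181.0, 131.4], [464.7, -181.0, 132.2], [467.5, -181.9, 131.7], [543.5, -207.2, 12.0]]
[506.827438   163.77109108 236.33329223] [ 0.31  0.3   0.1   1.37 -0.    0.43]
[315 248  27  19 273] [327.6 255.5] [529.1 162.5  91.8] 104.9
```

View pics/w3.png

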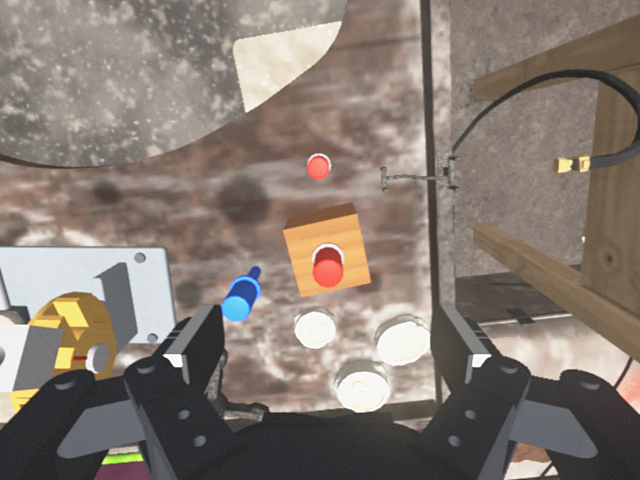

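The bar top reads about 132.3 mm, so the table is level. The red knob's end is near (328,272), and the stand's top-face corners are (285,230), (355,214), (370,283) and (300,297).

Run:
```python
from h import *
print('end',ray('w3',328,272,107).round(1)); c=[ray('w3',*k,62) for k in((285,230),(355,214),(370,283),(300,297))]
print('stand',np.mean(c,0).round(1),[np.linalg.norm(c[i]-c[i-1]).round(1) for i in range(4)])
t=T(); 
for X in (ray('w3',328,272,107),np.mean(c,0)): print((np.linalg.inv(t)@np.r_[X,1])[:3].round(1))
p=cv2.imread('pics/w3.png'); cv2.imwrite('pics/w3c.png',cv2.resize(p[190:320,260:420],(640,520),interpolation=cv2.INTER_CUBIC))
```

```text
end [538.7 161.2 107. ]
stand [541.2 160.6  62. ] [np.float64(69.2), np.float64(66.4), np.float64(70.2), np.float64(69.9)]
[  2.4  32.4 129.6]
[  2.1  34.9 174.6]
```

View pics/w3c.png

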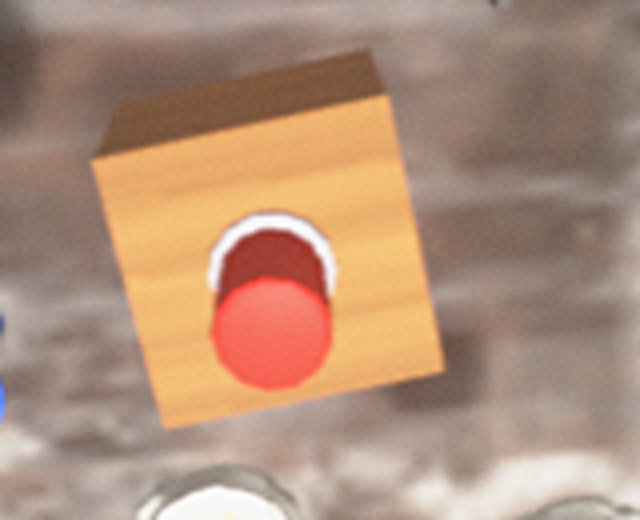

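Call:
send_rows(
  plan=[
    [[0.0133,0.2233,0],0,0],
    [[0,0,0.22],0,0],
    [[0,0,0.22],0,0],
    [[0,0,0.22],0,0],
    [[0,0,0.22],0,0],
    [[0,0,0.193],0,0],
    [[0,0,0],0,0],
    [[0,0,0],0,0],
  ],
  grip_force=30,
)

```text
time: 7.45
eef_pos: [539.8, 159.5, 76.8]
ee_rot: [-0.0, 0.75, 0.662, -0.0]
force: [0.7, -1.2, 0.5]
finger_gap: 0.998
```

Call:
send_rows(
  plan=[
    [[0,0,0],0,255],
    [[0,0,0],0,255],
    [[0,0,0],0,255],
    [[0,0,0],0,255],
    [[0,0,0],0,255],
    [[0,0,0],0,255],
    [[0,0,0],0,255],
    [[0,0,0],0,255],
  ],
  grip_force=30,
)

```text
time: 8.25
eef_pos: [540.4, 160.7, 77.4]
ee_rot: [0.0, 0.749, 0.662, 0.001]
force: [-0.1, -1.4, 5.5]
finger_gap: 0.292
```

Call:
send_rows(
  plan=[
    [[0,0,-0.1],0,255],
    [[0,0,-0.15],0,255],
    [[0,0,-0.2],0,255],
    [[0,0,0],0,255],
    [[0,0.2,0],0,255],
    [[0,0.167,0],0,255],
    [[0,0,0],0,255],
    [[0,0,0.15],0,255],
    [[0,0,0.137],0,255],
    [[0,0,0],0,255],
    [[0,0,0],0,255],
  ],
)

```text
time: 9.35
eef_pos: [593.2, 153.8, 99.8]
ee_rot: [-0.001, 0.749, 0.663, -0.001]
force: [-0.3, 0.5, -1.1]
finger_gap: 0.295
```

Run:
```python
from h import *
snap('wrist','w4'); snap('scene','s4'); p=cv2.imread('pics/w4.png'); q=cv2.imread('pics/s4.png')
cv2.imwrite('pics/c4.png',np.hstack([cv2.resize(p[180:420,220:420],(400,480)),cv2.resize(q[230:350,190:290],(400,480),interpolation=cv2.INTER_CUBIC)]))
```

```text
(no output)
```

View pics/c4.png

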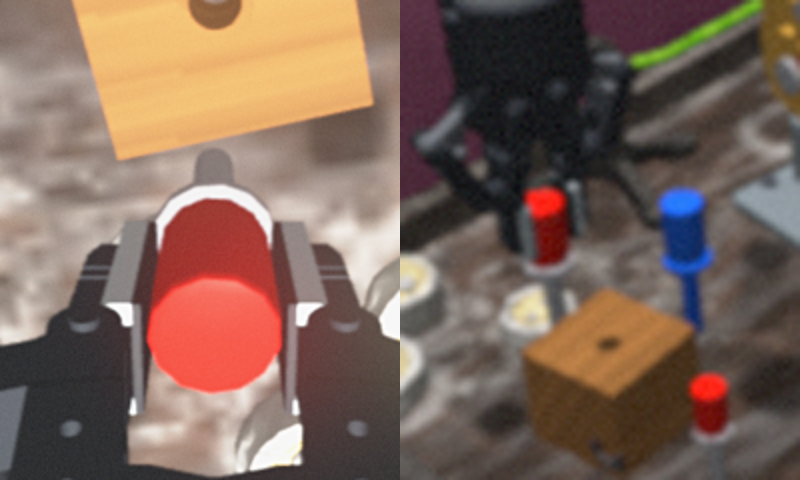

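The pin is held upright behind the stand. Next I tilt it in the grip against the stand's far edge.

Call:
send_rows(
  plan=[
    [[0,-0.05,0],0,255],
    [[0,-0.05,0],0,255],
    [[0,-0.05,0],0,255],
    [[0,-0.05,0],0,255],
    [[0,-0.05,0],0,255],
    [[0,-0.05,0],0,255],
    [[0,0,0],0,255],
    [[0,0,0],0,255],
  ],
)

```text
time: 10.25
eef_pos: [550.1, 159.9, 101.9]
ee_rot: [0.0, 0.749, 0.663, 0.001]
force: [3.0, 0.1, 1.3]
finger_gap: 0.289
```

Run:
```python
from h import *
snap('wrist','w5'); snap('scene','s5'); p=cv2.imread('pics/w5.png'); q=cv2.imread('pics/s5.png')
cv2.imwrite('pics/c5.png',np.hstack([cv2.resize(p[180:420,220:420],(400,480)),cv2.resize(q[230:350,190:290],(400,480),interpolation=cv2.INTER_CUBIC)]))
```

```text
(no output)
```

View pics/c5.png

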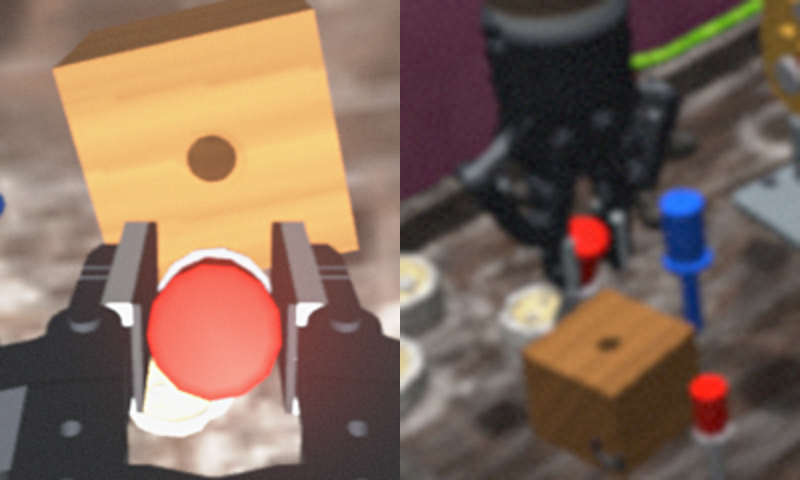

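```bash
cat >> h.py <<'E'
def tilt(f,poly):
    P,p,d=cloud(f); m=np.zeros(d.shape,'uint8'); cv2.fillPoly(m,[np.array(poly)],1); x=P[(m>0)&(d>0)]
    for _ in range(3):
        c=x.mean(0); n=np.linalg.svd(x-c,full_matrices=False)[2][2]; n*=np.sign(n[2]); r=(x-c)@n; x=x[abs(r)<2*r.std()+.3]
    yaw=-.122; ex=np.array([np.cos(yaw),np.sin(yaw),0]);ey=np.array([-np.sin(yaw),np.cos(yaw),0])
    print(f,'end c',c.round(1),'lean to robot deg',np.degrees(np.arctan2(-n@ex,n[2])).round(1),'side',np.degrees(np.arctan2(n@ey,n[2])).round(1),r.std().round(2)); return c,n
E
python3 - <<'E'
from h import *
e=lambda cx,cy,a,b:cv2.ellipse2Poly((cx,cy),(a,b),0,0,360,10).tolist()
tilt('w4',e(327,347,27,22)); tilt('w5',e(327,345,27,27))
E
```

```text
w4 end c [592.7 154.2 128.8] lean to robot deg -0.5 side 0.3 0.52
w5 end c [549.2 160.3 129.9] lean to robot deg 25.6 side -0.4 0.63
```

Call:
send_rows(
  plan=[
    [[0,-0.047,0],0,255],
    [[0,-0.047,0],0,255],
    [[0,0,0],0,255],
    [[0,0,0],0,255],
  ],
)

```text
time: 10.75
eef_pos: [534.9, 161.0, 100.7]
ee_rot: [-0.0, 0.749, 0.663, -0.001]
force: [1.5, -0.3, 0.9]
finger_gap: 0.293
```

Run:
```python
from h import *
e=lambda cx,cy,a,b:cv2.ellipse2Poly((cx,cy),(a,b),0,0,360,10).tolist()
snap('wrist','w6'); tilt('w6',e(327,345,25,24))
P,p,d=cloud('w6'); h=p.astype(int); m=(h[...,2]>120)&(h[...,1]<110)&(h[...,0]<110); v,u=np.where(m&(abs(np.mgrid[:480,:640][1]-327)<60)); print(u.min(),u.max(),v.min(),v.max())
```

```text
w6 end c [534.2 161.5 128.4] lean to robot deg 36.4 side -0.3 0.59
268 386 0 417
```

Call:
send_rows(
  plan=[
    [[0,0,-0.1],0,255],
    [[0,0,-0.2],0,255],
    [[0,0,-0.3],0,255],
    [[0,0,-0.3],0,255],
    [[0,0,0],0,255],
    [[0,0,0],0,255],
  ],
)

```text
time: 11.4
eef_pos: [535.6, 161.1, 236.2]
ee_rot: [-0.0, 0.749, 0.662, 0.0]
force: [-0.2, -0.3, -2.2]
finger_gap: 0.295
```

```bash
cat >> h.py <<'E'
def disc(f):
    c,n=tilt(f,cv2.ellipse2Poly((327,345),(22,18),0,0,360,10).tolist())
    P,p,d=cloud(f); h=cv2.cvtColor(p,cv2.COLOR_BGR2HSV); v,u=np.mgrid[:480,:640]
    r=((h[...,0]<8)|(h[...,0]>172))&(h[...,1]>110)&(h[...,2]>80)&(abs(u-327)<45)&(abs(v-345)<70)
    m=(r&(abs((P-c)@n)<2)).astype('uint8')
    m=cv2.morphologyEx(m,cv2.MORPH_OPEN,np.ones((3,3),'uint8'))
    k,l,st,ce=cv2.connectedComponentsWithStats(m); i=1+st[1:,4].argmax()
    x=P[l==i]; t=np.linalg.inv(T()); e2=np.cross(n,[0,0,1.]); e2/=np.linalg.norm(e2); e1=np.cross(e2,n)
    a=(x-c)@e1; b=(x-c)@e2; A=np.percentile(a,[1,99]); B=np.percentile(b,[1,99]); C=c+e1*A.mean()+e2*B.mean()
    print(st[i],'diam',(A[1]-A[0]).round(1),(B[1]-B[0]).round(1),'area diam',round(float(np.sqrt(4*np.prod([1])*1)),1),'C',C.round(1)); return C,n
E
sed -i "s/'area diam',round(float(np.sqrt(4\*np.prod(\[1\])\*1)),1),//" h.py
python3 - <<'E'
from h import *
snap('wrist','w7'); C,n=disc('w7'); t=T(); print(t[:3,3].round(1)); print('end in tool',(np.linalg.inv(t)@np.r_[C,1])[:3].round(1),'tip',(np.linalg.inv(t)@np.r_[C-100*n,1])[:3].round(1))
p=cv2.imread('pics/w7.png'); print([p[y,327].tolist() for y in range(300,390,6)])
E
```

```text
w7 end c [534.9 161.5 263.9] lean to robot deg 35.2 side -0.3 0.61
[ 293  313   68   68 3487] diam 22.7 22.9 C [535.  161.3 264. ]
[534.7 160.7 234.6]
end in tool [  0.6   0.1 -29.4] tip [ 1.1 58.  52.2]
[[245, 246, 247], [235, 247, 247], [155, 196, 231], [71, 84, 247], [74, 89, 247], [79, 91, 247], [77, 90, 247], [79, 92, 247], [83, 99, 247], [87, 100, 247], [88, 103, 247], [97, 109, 247], [102, 116, 247], [118, 134, 247], [173, 183, 197]]
```

Call:
send_rows(
  plan=[
    [[0,0,-0.173],0,255],
    [[0,0,-0.173],0,255],
    [[-0.2713,-0.054,0],0,255],
    [[-0.2713,-0.054,0],0,255],
    [[-0.2713,-0.054,0],0,255],
    [[-0.2713,-0.054,0],0,255],
    [[-0.2713,-0.054,0],0,255],
    [[0,0,0],0,255],
    [[0,0,0],0,255],
    [[0,0,0],0,255],
  ],
)

```text
time: 12.45
eef_pos: [470.3, -35.3, 286.3]
ee_rot: [-0.001, 0.749, 0.663, -0.001]
force: [-0.0, 0.1, -1.1]
finger_gap: 0.292
```

Run:
```python
from h import *
s=[readout.get_state()['eef_pos']]; 
snap('wrist','w8'); s.append(readout.get_state()['eef_pos']); snap('scene','s8'); s.append(readout.get_state()['eef_pos']); print(np.array(s).round(1))
p=cv2.imread('pics/w8.png'); q=cv2.imread('pics/s8.png')
cv2.imwrite('pics/c8.png',np.hstack([cv2.resize(p[170:400,220:430],(410,450)),cv2.resize(q[175:290,265:365],(390,450),interpolation=cv2.INTER_CUBIC)]))
disc('w8')
```

```text
[[470.3 -35.3 286.3]
 [470.6 -35.  286.6]
 [470.8 -34.8 286.9]]
w8 end c [469.7 -34.8 314. ] lean to robot deg 34.4 side -0.5 0.61
[ 293  313   68   68 3461] diam 22.6 22.7 C [469.8 -35.2 314.2]
```

View pics/c8.png

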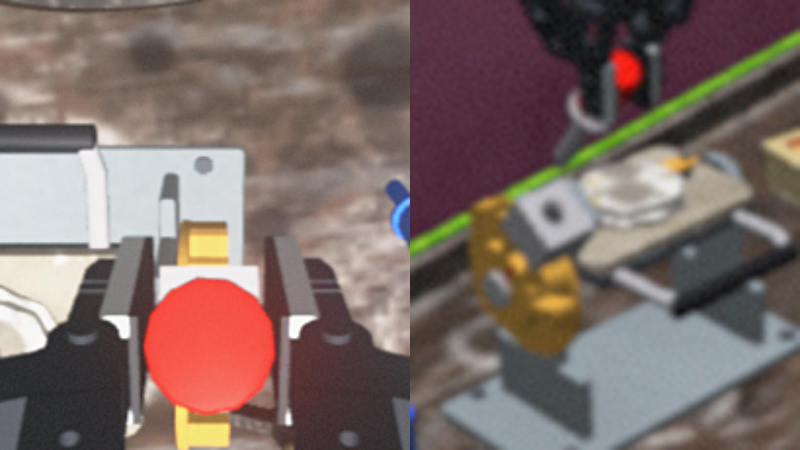

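Run:
```python
from h import *
a=ray('w8',300.9,305.4,186.2);b=ray('w8',352.2,305.4,186.2);print('near edge',a.round(1),b.round(1),np.linalg.norm(a-b))
yaw=-.122;ex=np.array([np.cos(yaw),np.sin(yaw),0]);ey=np.array([-np.sin(yaw),np.cos(yaw),0]);O=np.array([571.4,-150,0])
m=(a+b)/2+15.56*ex; m[2]=197.1; print('mouth',m.round(1),'jig',(m-O)@ex,(m-O)@ey)
for L in(34.4,35.2):
    n=-np.sin(np.radians(L))*ex+np.array([0,0,np.cos(np.radians(L))]); C=np.array([470.,-35.1,314.5]); tip=C-100*n; print('tip',tip.round(1),'jig',(tip-O)@ex,(tip-O)@ey,tip[2],'scene px',proj('s8',tip).round(1))
print('mouth px',proj('s8',m).round(1),proj('s8',[533.4,-43.1,197.1]).round(1), 'read: tip 304.7,214.6 hole 301.2,228.9')
A=m+np.array([0,0,0]); nz=-.574*ex+np.array([0,0,.819])
print('perp offset of tip from hole axis: jx-plane',(tip-m)@(.819*ex+np.array([0,0,.574])),'along',(tip-m)@nz,'y',(tip-m)@ey)
```

```text
near edge [515.  -60.1 186.2] [519.7 -21.5 186.2] 38.91021765644285
mouth [532.8 -42.7 197.1] jig -51.35627168795789 101.83257510777548
tip [526.1 -42.  232. ] jig -58.13266875217263 101.70583926677334 231.98865017217048 scene px [303.9 216.9]
tip [527.2 -42.1 232.8] jig -56.98613747768714 101.70583926677332 232.78551016648714 scene px [303.6 216.5]
mouth px [302.6 229. ] [302.6 228.8] read: tip 304.7,214.6 hole 301.2,228.9
perp offset of tip from hole axis: jx-plane 15.87262275377537 along 32.45797578965756 y -0.12673584100214338
```

Call:
send_rows(
  plan=[
    [[0,0.005,0.1],0,255],
    [[0,0,0.08],0,255],
    [[0,0,0],0,255],
    [[0,0.0191,0.0273],0,255],
    [[0,0.0191,0.0273],0,255],
    [[0,0.0191,0.0273],0,255],
    [[0,0.0191,0.0273],0,255],
    [[0,0,0],0,255],
  ],
)

```text
time: 13.35
eef_pos: [482.9, -37.5, 243.6]
ee_rot: [-0.0, 0.749, 0.662, -0.0]
force: [-0.8, -0.3, -0.8]
finger_gap: 0.288
```

Run:
```python
from h import *
snap('wrist','w9'); disc('w9'); s=readout.get_state(); print(s['eef_pos'].round(1),s['force'].round(1),s['moment'].round(2))
```

```text
w9 end c [482.3 -37.  271.4] lean to robot deg 35.7 side 0.1 0.59
[ 294  313   67   68 3454] diam 22.9 22.7 C [482.3 -37.1 271.4]
[482.9 -37.4 244. ] [-0.1 -0.2 -2.2] [-0.04  0.09  0.04]
```

Call:
send_rows(
  plan=[
    [[0,0.0191,0.0273],0,255],
    [[0,0.0191,0.0273],0,255],
    [[0,0.0191,0.0273],0,255],
    [[0,0.0191,0.0273],0,255],
    [[0,0,0],0,255],
  ],
)

```text
time: 13.9
eef_pos: [494.4, -38.9, 227.1]
ee_rot: [-0.0, 0.749, 0.662, -0.0]
force: [0.5, 0.6, -1.5]
finger_gap: 0.294
```

Call:
send_rows(
  plan=[
    [[0,0.0115,0.0164],0,255],
    [[0,0.0115,0.0164],0,255],
    [[0,0.0115,0.0164],0,255],
    [[0,0.0115,0.0164],0,255],
    [[0,0,0],0,255],
  ],
)

```text
time: 14.4
eef_pos: [501.2, -39.7, 217.7]
ee_rot: [-0.0, 0.749, 0.662, -0.0]
force: [-0.2, -0.3, -2.5]
finger_gap: 0.294
```

Run:
```python
from h import *
snap('wrist','w10'); C,n=disc('w10'); s=readout.get_state(); print(s['eef_pos'].round(1),s['force'].round(1))
yaw=-.122;ex=np.array([np.cos(yaw),np.sin(yaw),0]);ey=np.array([-np.sin(yaw),np.cos(yaw),0]);O=np.array([571.4,-150,0])
col=C-45*n; m=np.array([532.8,-42.7,197.1]); nz=-.574*ex+np.array([0,0,.819])
print('collar-mouth along',(col-m)@nz,'x',(col-m)@(.819*ex+np.array([0,0,.574])),'y',(col-m)@ey)
```

```text
w10 end c [500.5 -39.2 245.4] lean to robot deg 35.1 side -0.8 0.62
[ 293  313   68   68 3450] diam 22.8 22.7 C [500.6 -39.5 245.5]
[501.2 -39.7 217.9] [-0.8  0.2 -2.2]
collar-mouth along 13.174888573810087 x 1.3189109433471493 y -0.2311746632291732
```

Call:
send_rows(
  plan=[
    [[0,0.0115,0.0164],0,255],
    [[0,0.0115,0.0164],0,255],
    [[0,0.0115,0.0164],0,255],
    [[0,0.0076,0.0109],0,255],
    [[0,0,0],0,255],
  ],
)

```text
time: 14.95
eef_pos: [507.5, -40.4, 208.7]
ee_rot: [-0.0, 0.749, 0.662, -0.0]
force: [-0.2, -0.3, -1.9]
finger_gap: 0.29
```

Call:
send_rows(
  plan=[
    [[0,0.0076,0.0109],0,255],
    [[0,0,0],0,255],
    [[0,0,0],0,255],
  ],
)

```text
time: 15.25
eef_pos: [508.6, -40.5, 207.4]
ee_rot: [-0.0, 0.749, 0.662, -0.0]
force: [-0.6, 0.2, -1.9]
finger_gap: 0.294
```

Still free. I step until contact.

Call:
send_rows(
  plan=[
    [[0,0.0057,0.0082],0,255],
    [[0,0,0],0,255],
    [[0,0,0],0,255],
  ],
)

```text
time: 15.55
eef_pos: [509.2, -40.6, 206.3]
ee_rot: [-0.0, 0.749, 0.662, -0.0]
force: [-2.7, 1.7, -1.0]
finger_gap: 0.292
```

Call:
send_rows(
  plan=[
    [[0,0.0057,0.0082],0,255],
    [[0,0,0],0,255],
    [[0,0,0],0,255],
  ],
)

```text
time: 15.85
eef_pos: [509.2, -40.6, 206.3]
ee_rot: [-0.0, 0.749, 0.662, -0.0]
force: [-7.1, 2.4, 7.5]
finger_gap: 0.29
```

Contact force has risen, so the collar appears to be seated. I release, retreat and check.

Call:
send_rows(
  plan=[
    [[0,0,0],0,0],
    [[0,0,0],0,0],
    [[0,0,0],0,0],
    [[0,0,0],0,0],
    [[0,0,0],0,0],
    [[0,0,-0.2],0,0],
    [[0,0,-0.25],0,0],
    [[0,-0.2,-0.2],0,0],
    [[0,-0.25,0],0,0],
    [[0,0,0],0,0],
    [[0,0,0],0,0],
  ],
)

```text
time: 16.95
eef_pos: [443.0, -32.5, 302.9]
ee_rot: [0.001, 0.749, 0.662, 0.001]
force: [0.0, -0.1, -0.6]
finger_gap: 0.997
```

Run:
```python
from h import *
t=T(); print(t[:3,3].round(1)); snap('wrist','w11'); snap('scene','s11'); p=cv2.imread('pics/w11.png'); q=cv2.imread('pics/s11.png')
P,_,d=cloud('w11'); h=cv2.cvtColor(p,cv2.COLOR_BGR2HSV); r=(((h[...,0]<8)|(h[...,0]>172))&(h[...,1]>110)&(h[...,2]>80)).astype('uint8')
k,l,st,c=cv2.connectedComponentsWithStats(r)
for i in range(1,k):
    if st[i,4]>150: print(st[i],c[i].round(),np.median(P[l==i],0).round(1))
x=P[...,:]; m=(p.max(-1)<70)&(P[...,2]>100)&(P[...,2]<145)&(P[...,0]<490)&(d>0); print('bar',m.sum(),np.percentile(P[m][:,2],[50,90,97]).round(1) if m.sum() else '')
cv2.imwrite('pics/c11.png',np.hstack([cv2.resize(p[150:390,220:430],(400,457)),cv2.resize(q[165:290,245:355],(400,457),interpolation=cv2.INTER_CUBIC)]))
```

```text
[443.  -32.5 302.9]
[  6  72  58 114 821] [ 35. 130.] [ 321.4 -366.3    5.8]
[491 189  28  20 424] [505. 198.] [454.8 158.3  72.2]
[ 310  329   35   37 1025] [327. 347.] [506.9 -39.7 232.8]
[  0 384  39  11 185] [ 18. 389.] [ 646.8 -485.3   39.3]
bar 415 [128.6 131.3 132. ]
```

View pics/c11.png

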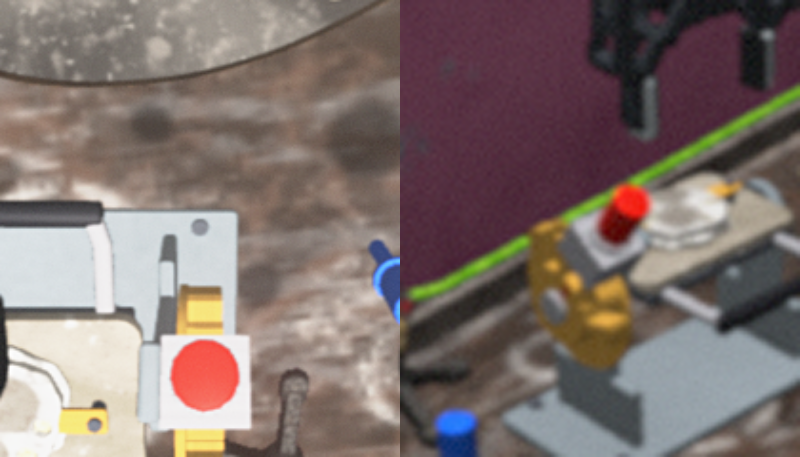

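The wrist view shows the knob centred on the bush face, at crop (205,376). The measured knob end is (506.9, -39.7, 232.8), against (507.2, -39.6, 234) expected when home. The bar top is at 132 mm, so the table is level, and the gripper is clear.

```bash
python3 -c "
from h import *
print(ctrl.sign_off())"
```

```text
the job is handed in; nothing more can be done
None
```

I swung the table level and put the locking pin through the bush into the notch, then handed the job in at about 17 s of the 61 s. The sign-off gives no verdict.

- **Table:** I pushed the handle bar down with the shut fingers. After the pin was in, the top of the bar read about 132 mm, which is level.
- **Pin:** The tool can only point down, so I tilted the pin to about 35° in the grip by drawing its shaft against the back edge of the stand. I then slid it along the bush's axis, and it ran freely until contact at about 10 N. I inferred the red-marked notch from the level table and this free travel, because the tip could not be seen inside the bush.
- **Last checks:** The knob end measured within about 1–2 mm of where it should be with the collar down. The arm had moved clear, with the gripper open and no force on it.
- **Not measured again:** I did not re-measure the block, the tin or the loose mould at the end. The planned paths kept the arm and pin clear of them, and no unexpected force showed.

No check failed. The first position estimates for the bush differed by about 4 mm between cameras, and I used the wrist camera's value.

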